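# Lock the salt mill's bowl and find the full tin

### The job

Turn the salt mill's locking ring clockwise by its lug, all the way until the lug is over the locked mark. Then lift each of the three identical tins a few centimetres off the tray, one after another, starting with the one nearest the mill and working away from it, to feel which is the heaviest; the other two end standing back on the tray where they were. Finish while still holding the heaviest tin up in the gripper (do not put it down), upright and still, above the mill's bowl without touching it, and leave the rest of the worktop undisturbed.

Things in the scene. Friction and masses are not known exactly. Their poses are not given: they have to be found in the camera images.
- bowl_rim (a point): centre of the open steel bowl's rim on top of the salt mill, 137 mm above the worktop, on the mill's vertical axis. The mill is fixed: white round base, 108 mm diameter at the foot, 96 mm above it, 80 mm high; the grey locking ring, 108 mm diameter, turns on it between heights 81 and 101 mm; the bowl, 88 mm diameter, stands above the ring
- locked_mark (a point): outer end of the locked mark: a steel block 12 mm wide on the side of the mill's base below the ring, reaching 64 mm from the axis, heights 49 to 67 mm; this point is at its mid height (58 mm). Locked, the lug lies straight above it. A small round steel stud, 1.05 rad round the base, is the open mark
- lug (a point): grip point of the ring's one lug: a grey radial bar 12 mm thick, 18 mm high (heights 82 to 100 mm), reaching from the ring out to 102 mm from the mill's axis; this point is in the middle of its thickness and height, 85 mm from the axis, 91 mm above the worktop, and moves with the ring. It is free above, below and on both sides
- collar (a joint): angle of the locking ring on its vertical axis, rad: it grows as the ring turns clockwise seen from above; 0 = open mark, 1.05 = locked mark, where it meets its stop. It turns with slight friction (about 0.12 N m) and stays where it is left
- place_near (a point): centre of the place on the tray nearest the mill, on the tray's upper face, 14 mm above the worktop; its y axis runs along the tray towards this end. The tray is a fixed wooden board 120 x 370 x 14 mm with three dark round places in a row 122 mm apart
- place_mid (a point): the same for the tray's middle place
- place_far (a point): the same for the place farthest from the mill
- tin_p_mid (a point): closed round steel tin, 60 mm diameter, 85 mm tall, flat lid flush with the sides; this point is its centre, 42.5 mm above its underside, z along the tin's axis. The three tins look identical, stand upright one on each place of the tray in an unknown order, and weigh between 0.09 and 0.5 kg, the heaviest at least 0.14 kg more than either other
- tin_q_mid (a point): closed round steel tin, 60 mm diameter, 85 mm tall, flat lid flush with the sides; this point is its centre, 42.5 mm above its underside, z along the tin's axis. The three tins look identical, stand upright one on each place of the tray in an unknown order, and weigh between 0.09 and 0.5 kg, the heaviest at least 0.14 kg more than either other
- tin_r_mid (a point): closed round steel tin, 60 mm diameter, 85 mm tall, flat lid flush with the sides; this point is its centre, 42.5 mm above its underside, z along the tin's axis. The three tins look identical, stand upright one on each place of the tray in an unknown order, and weigh between 0.09 and 0.5 kg, the heaviest at least 0.14 kg more than either other
- oil_bottle: bystander, to be left alone: green glass bottle, 64 mm diameter, 250 mm tall; origin at the centre of its underside
- utensil_jar: bystander, to be left alone: glass jar of utensils, 90 mm diameter, 245 mm tall, spreading to about 60 mm from its axis at the top; origin at the centre of its underside
- pepper_mill: bystander, to be left alone: dark wooden pepper mill, 54 mm diameter, 160 mm tall; origin at the centre of its underside
- mug: bystander, to be left alone: white mug, 80 mm diameter, 90 mm tall, handle at its own +y; origin at the centre of its underside
- spoon: bystander, to be left alone: wooden spoon lying flat, along its own x; origin at the centre of its underside
- salt_bowl: bystander, to be left alone: small blue bowl, 90 mm diameter, 40 mm tall; origin at the centre of its underside
- spice_jar: bystander, to be left alone: glass spice jar, 44 mm diameter, 70 mm tall; origin at the centre of its underside
There are look-alikes about, which are no part of the job. What is shaped like the part that bears bowl_rim but turquoise is not meant.

How it is judged:
By the outcome, as a careful person would: the job done as asked, in the order asked, and still so for the second after the job is handed in, while the arm keeps its last pose, push and grip.
It also fails if it takes over 72 s, if anything falls off the work surface, if the arm or the gripper's body presses on something with over 40 N, if the wrist force passes 120 N, or if a joint passes its speed limit or range.

### The arm

A 6-joint arm with a two-finger parallel gripper is mounted at the origin on the work surface. World frame = base frame: x ahead of the robot, y to its left, z up, the work surface at z = 0. Lengths are in mm, angles in degrees, forces in N, time in s.
With the tool pointing down it reaches from about 325 to 925 mm from the base axis. Payload 3.1 kg.
Tool frame: the origin (TCP) lies at the very end of the fingers, on their centre line; the grasp point (between the pads) lies grasp_offset behind it (grasp_offset is the distance from the TCP to the grasp point, in mm); z points along the fingers, y is the line along which they close (so a half turn about z gives the same grasp; the last joint's range is limited). The gripper opens to 85 mm and grips with 20 to 120 N. Pads are 22 mm wide; open, the fingers measure 114 mm over their backs; the gripper's body (76 mm by 85 mm) begins 54 mm behind the grasp point. The pads swing forward as they close: fully open they stand 13 mm farther back than shut.
Start: joints at [-77.475, 12.427, 92.441, -0, 75.132, -6.429], TCP at [203.021, -591.119, 231.3] pointing down, gripper open.
Joint ranges: [-157.48, 157.48], [-44.54, 120.13], [17.64, 146.25], [-64.5, 244.5], [7.68, 150.69], [-147.95, 147.95]. Speed limits (degrees/s): [159.86, 159.86, 180, 180, 180, 180].

### API

Orientations are given as [roll, pitch, yaw] about the fixed x, y, z axes, in that order (R = Rz(yaw) Ry(pitch) Rx(roll)).
In Python, from station import * gives the robot as it stands. Calls block until the motion is done:
- goto(position, orientation): joint-space move of the TCP to a pose.
- move_l(position, attitude=None, speed=150): straight line of the TCP; attitude=None keeps the orientation; speed is the mean speed in mm/s.
- move_j(angles): joint-space move.
- grip(opening, squeeze=None): finger opening in mm; squeeze is the grip in N (None keeps the last); returns when the fingers have stopped.
- wait(seconds).
- solve_ik(position, orientation): joint angles nearest the present ones, or None.
- get_obs(): the state.
- get_image(name): name is "scene" or "top" or "wrist"; returns the picture (480x640x3 uint8, red, green, blue); there is no depth.
- get_calibration(name): a dict with "fx", "fy", "cx", "cy" (pixels), "R" (3x3) and "t" (3): a world point X has camera coordinates R X + t; the wrist camera has in their place "mount" (4x4, takes a point from camera to tool coordinates, whose origin is the TCP and whose axes are the flange's). Camera axes: x right, y down, z forward; pixel columns grow to the right and rows downward; lengths in mm; the calibration is good to about 2 mm. A picture is of the moment at which its call begins: read the wrist's pose just before it. get_calibration takes no time and is no camera call.
A pose or a line that the arm cannot do raises Unreachable and nothing moves.
- sign_off(): hands the job in; it is judged then, once.
Trained networks look in the newest picture that a camera, given by its name, has taken for a name from the list of things; names that differ only in an ending like _2 or _b are one class to them, and where a whole thing is asked for, a point or a joint stands for the part that bears it (a point fixed in the world has none). Each returns a list of dicts, best first, with "score" (0 to 1); they miss things now and then, are a little off and sometimes report something else, mostly with a low value. They report only what shows in the picture. A call takes as long as a camera call. They do not tell look-alikes from the thing itself.
- spot_in(name, camera): "extent" ([centre column, centre row, width, height] in pixels, round what is visible of it).
- regions_of(name, camera): "region" (480x640 bool, what is visible of it) and "extent" ([centre column, centre row, width, height] in pixels, round what is visible of it).
The state is a dict: "t": time; "joint_pos": joint angles; "qvel": joint speeds; "effort": joint torques, N m; "tcp_pos": TCP position; "ee_rot": TCP orientation; "wrist_force": force on the tool from outside, world axes, zero at the start; "moment": the same for the moment, N m; "grip_width": finger opening in mm; "grip_force": force on a finger pad.
Only numpy, scipy, OpenCV 4.12 (cv2) and the standard library are available. Lean on these libraries where they do the work, as an engineer would, in place of code of your own. Each camera call takes 0.05 s, during which the arm holds its last target. There are 200 camera calls.

## Working session

There is one attempt and no reset: what is moved stays moved. The work goes in short steps, each a Python script; the robot and the scene stay as the last script left them, time stands still between calls to the robot, and variables do not carry over. Pictures are saved under pics/ and viewed, at most 10 in all, crops included, and the job is handed in when it is done.

```bash
mkdir -p pics; ls; python3 - <<'E'
from station import *
import cv2
o=get_obs();print(o)
for n in("scene","top"):
    im=get_image(n);cv2.imwrite(f"pics/{n}0.png",im[:,:,::-1])
    c=get_calibration(n);print(n,c)
    for k in("bowl_rim","lug","locked_mark","tin_p_mid","collar","place_near"):
        try: print(k,[(round(d["score"],2),[round(float(x)) for x in d["extent"]]) for d in spot_in(k,n)])
        except Exception as e: print(k,e)
print(get_calibration("wrist"), get_obs()["t"])
try: print("go",grasp_offset)
except Exception as e: print(e)
E
```

```text
pics
{'t': 0.0, 'joint_pos': array([-7.74761405e+01,  1.24754267e+01,  9.25303769e+01,  2.50996187e-03,
        7.51324417e+01, -6.42827638e+00]), 'qvel': array([ 0.0230073 , -0.03621207,  0.02045083,  0.10227546, -0.05252711,
        0.10399011]), 'effort': array([ 7.65270215e-04, -3.96843195e+01, -3.03852296e+01, -9.78343269e-05,
        9.69069544e-03, -8.59948528e-06]), 'tcp_pos': array([ 202.84180281, -590.29154884,  229.9653885 ]), 'ee_rot': array([-1.79862895e+02, -1.78869822e-02,  1.89514675e+01]), 'wrist_force': array([ 0.61108276,  0.96547886, -0.51862157]), 'moment': array([ 0.00458157, -0.0205401 , -0.01891588]), 'grip_force': 0.0, 'grip_width': 85.10862840314856}
scene {'fx': 478.53814400680005, 'fy': 478.53814400680005, 'cx': 317.72951608683553, 'cy': 242.67625496906527, 'R': array([[-0.57868926,  0.81534412, -0.01823996],
       [ 0.63093805,  0.43341204, -0.64348363],
       [-0.51675518, -0.38388536, -0.76524252]]), 't': array([ 249.60097669, -313.62006495, 1435.58243414])}
bowl_rim [(0.92, [419, 275, 59, 75]), (0.72, [463, 393, 72, 90]), (0.63, [520, 249, 62, 74])]

[... 1274 characters left out ...]
233, 245, 55, 74])]
tin_p_mid []
collar [(0.89, [265, 340, 50, 68]), (0.67, [162, 328, 44, 73]), (0.63, [159, 164, 40, 63]), (0.59, [367, 299, 20, 79])]
place_near [(0.79, [432, 226, 156, 64]), (0.23, [236, 145, 42, 45])]
{'fx': 431.3967549338001, 'fy': 431.3967549338001, 'cx': 322.3205007492141, 'cy': 231.95829974019128, 'mount': array([[-1.13146418e-03, -9.62160752e-01, -2.72480102e-01,
         6.82970514e+01],
       [ 9.99999351e-01, -1.05253807e-03, -4.35821284e-04,
        -1.23663385e-01],
       [ 1.32534454e-04, -2.72480419e-01,  9.62161319e-01,
        -1.42226928e+02],
       [ 0.00000000e+00,  0.00000000e+00,  0.00000000e+00,
         1.00000000e+00]])} 0.7
go 18.700000000000003
```

View pics/scene0.png

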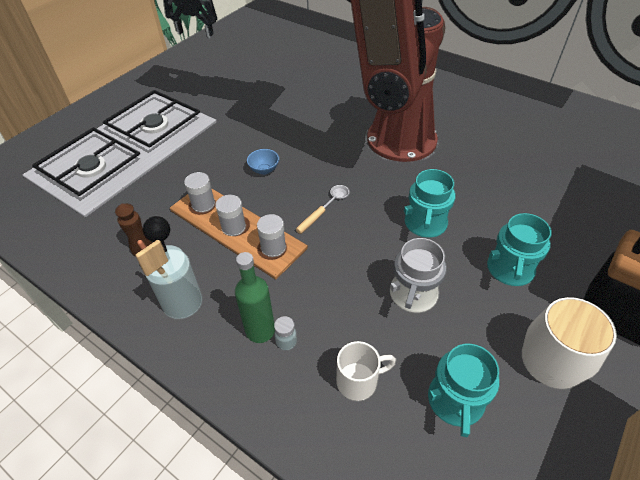

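View pics/top0.png

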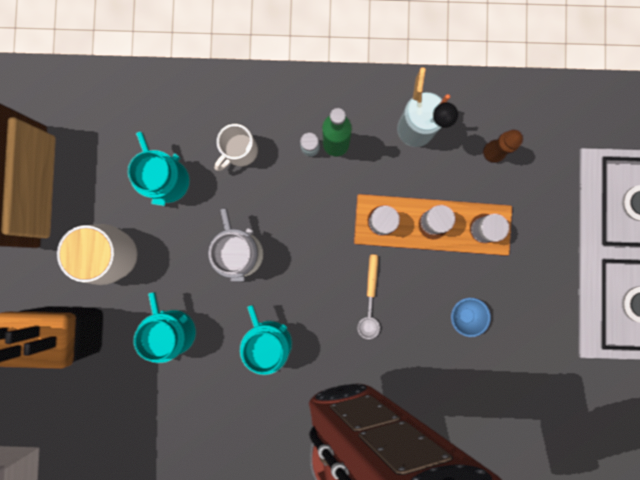

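The white-and-grey mill at top (235,250) and scene (417,275) is the only one that isn't turquoise. The turquoise look-alikes are at top (158,172), (163,337) and (264,347). I'll confirm this in an enlarged crop and measure coarsely.

```bash
cat > h.py <<'E'
import numpy as np, cv2
from station import *
def cam(n,o=None):
    c=get_calibration(n)
    if n!="wrist": return c,np.array(c["R"]),np.array(c["t"])
    from scipy.spatial.transform import Rotation as Ro
    Rt=Ro.from_euler("xyz",o["ee_rot"],degrees=True).as_matrix(); M=np.array(c["mount"])
    Rc=Rt@M[:3,:3]; p=Rt@M[:3,3]+o["tcp_pos"]
    return c,Rc.T,-Rc.T@p
def back(px,z,C):
    c,R,t=C; d=R.T@np.array([(px[0]-c["cx"])/c["fx"],(px[1]-c["cy"])/c["fy"],1]); p=-R.T@t
    return p+d*(z-p[2])/d[2]
def proj(X,C):
    c,R,t=C; x=np.atleast_2d(X)@R.T+t
    return np.c_[c["fx"]*x[:,0]/x[:,2]+c["cx"],c["fy"]*x[:,1]/x[:,2]+c["cy"]]
def circ(im,x,y,z,r,C,col=(0,0,255),k=1):
    a=np.linspace(0,2*np.pi,60); P=proj(np.c_[x+r*np.cos(a),y+r*np.sin(a),0*a+z],C)
    cv2.polylines(im,[np.round(P*k).astype(int)],True,col,1)
E
python3 - <<'E'
from h import *
a=cv2.imread("pics/top0.png");C=cam("top");S=cam("scene")
print("rim",back((235,252),137,C)[:2],"lug end",back((224,211),91,C)[:2],"mark",back((237,278),58,C)[:2])
for p in((385,219),(440,218),(493,227)): print("tin",back(p,99,C)[:2])
print("rim scene",back((420,258),137,S)[:2]); 
for p in((271,227),(230,205),(198,182)): print("tin scene",back(p,99,S)[:2])
b=cv2.imread("pics/scene0.png")
o=np.hstack([cv2.resize(a[195:295,185:285],None,fx=4,fy=4,interpolation=cv2.INTER_CUBIC),cv2.resize(b[225:325,365:465],None,fx=4,fy=4,interpolation=cv2.INTER_CUBIC)])
cv2.imwrite("pics/mill.png",o)
E
```

```text
rim [472.53587407 276.54452525] lug end [564.34956378 312.95823092] mark [414.3870523  283.67195172]
tin [556.54867584 -47.48475449]
tin [ 562.46795756 -169.7539367 ]
tin [ 545.95197268 -287.90914519]
rim scene [483.91011404 294.06365334]
tin scene [564.42354669 -32.75055969]
tin scene [ 564.87263173 -156.63747428]
tin scene [ 550.18147788 -275.96842581]
```

View pics/mill.png

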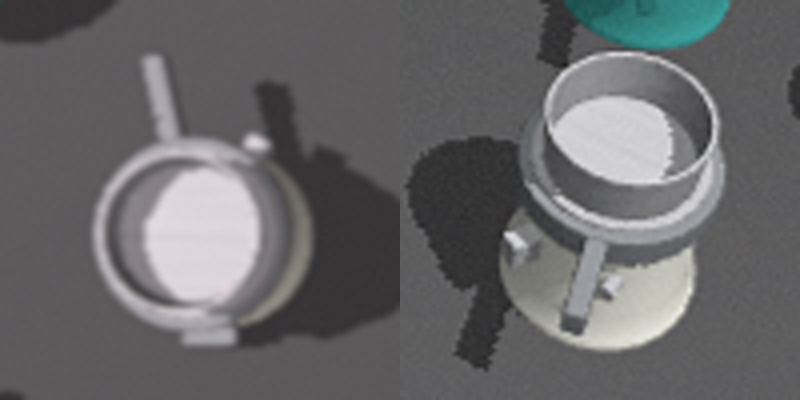

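The crop confirms it: a white base with a grey ring and a steel bowl. The lug points up (+x) at crop (150,60). The steel block (locked mark) is about 60° clockwise of it, at top crop (257,143) and scene crop (515,245). The stud is under the lug at scene crop (610,287). Next I'll look from close by with the wrist camera.

```bash
python3 - <<'E'
from h import *
for nm,p in(("tins",[557,-160,340]),("mill",[490,270,320])):
    goto(p,[180,0,90]); o=get_obs(); im=get_image("wrist")
    cv2.imwrite(f"pics/w_{nm}.png",im[:,:,::-1]); np.save(f"w_{nm}.npy",np.r_[o["tcp_pos"],o["ee_rot"]])
    print(nm,o["t"],o["tcp_pos"],o["ee_rot"])
    for k in(["tin_p_mid"] if nm=="tins" else ["bowl_rim","lug"]):
        print(k,[(round(d["score"],2),[round(float(x)) for x in d["extent"]]) for d in spot_in(k,"wrist")])
cv2.imwrite("pics/w_both.png",np.vstack([cv2.imread("pics/w_tins.png"),cv2.imread("pics/w_mill.png")])[:,:] if 0 else cv2.imread("pics/w_mill.png"))
E
```

```text
tins 2.7417 [ 556.6500351  -160.94461845  339.60667511] [-1.79960367e+02  9.79623341e-03  8.99143506e+01]
tin_p_mid [(0.7, [322, 51, 72, 86]), (0.29, [497, 319, 97, 79])]
mill 4.4417 [490.58047151 269.15701118 320.1018156 ] [1.79974328e+02 2.45731407e-02 8.99309117e+01]
bowl_rim [(0.84, [80, 28, 160, 56]), (0.77, [326, 167, 179, 129]), (0.6, [88, 246, 177, 141]), (0.59, [565, 357, 95, 68]), (0.3, [377, 420, 46, 17])]
lug [(0.73, [327, 162, 183, 122]), (0.73, [90, 252, 163, 124]), (0.66, [60, 23, 118, 39])]
```

View pics/w_mill.png

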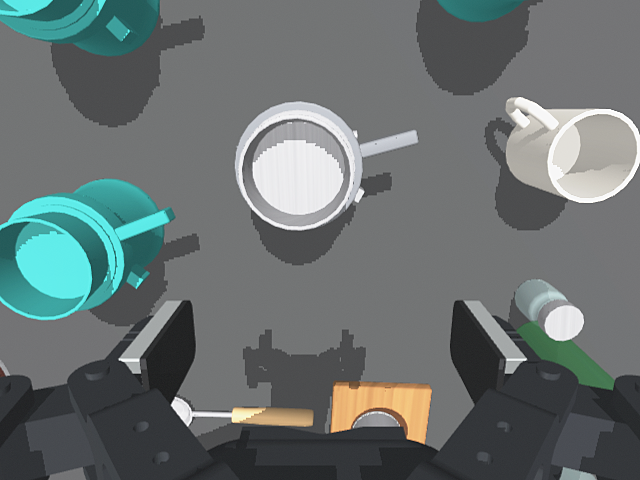

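View pics/w_tins.png

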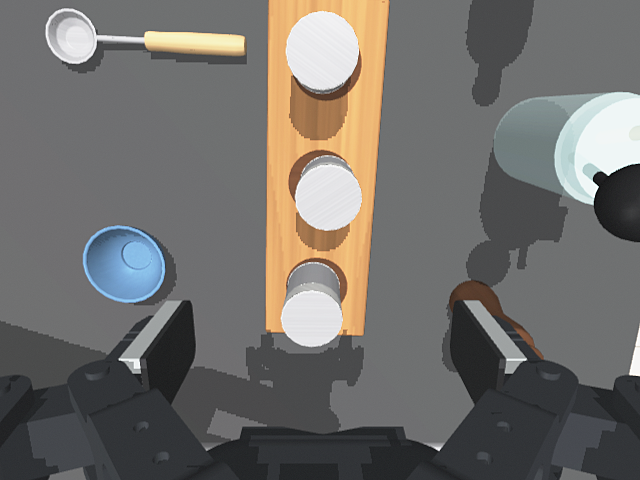

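The wrist views show:
- **Mill:** bowl rim centre near (298,173), lug from (362,152) to the tip at (417,136), and the locked block at (359,196).
- **Tins:** lids at (322,52), (329,197) and (312,318).

I'll fit ellipses to get positions.

```bash
python3 - <<'E'
from h import *
def load(n):
    v=np.load(f"w_{n}.npy"); return cv2.imread(f"pics/w_{n}.png"),cam("wrist",dict(tcp_pos=v[:3],ee_rot=v[3:]))
im,C=load("tins"); g=cv2.cvtColor(im,6); hsv=cv2.cvtColor(im,40)
for s in((322,52),(329,197),(312,318)):
    m=np.zeros((482,642),np.uint8); cv2.floodFill(g.copy(),m,s,0,6,6,4|cv2.FLOODFILL_FIXED_RANGE|cv2.FLOODFILL_MASK_ONLY|(255<<8))
    m=cv2.morphologyEx(m[1:-1,1:-1],cv2.MORPH_OPEN,np.ones((5,5)))
    c=max(cv2.findContours(m,0,1)[0],key=cv2.contourArea); e=cv2.fitEllipse(cv2.convexHull(c)); X=back(e[0],99,C)
    print(np.round(e[0],1),np.round(e[1],1),X.round(1)); circ(im,X[0],X[1],99,30,C); circ(im,X[0],X[1],14,30,C,(0,255,0))
a=im
im,C=load("mill"); x,y=back((298,173),137,C)[:2]
from scipy.optimize import least_squares
print("rim",x,y,"lug",back((417,135.5),100,C),"block",back((360,194),67,C))
np.save("mill.npy",[x,y])
for z,r,c in((137,44,(0,0,255)),(101,54,(0,255,0)),(0,54,(255,0,0))): circ(im,x,y,z,r,C,c)
for th in np.radians([0,10,20,-40,-50]):
    P=proj([[x+r*np.cos(th),y+r*np.sin(th),100 if th>=0 else 67] for r in(54,102 if th>=0 else 64)],C); cv2.line(im,*[tuple(int(v) for v in p.round()) for p in P],(255,0,255),1)
cv2.imwrite("pics/fit.png",np.hstack([cv2.resize(im[80:280,220:430],(420,400)),cv2.resize(a[0:400,220:440],(330,600))[:400]]))
E
```

```text
[322.1  50.3] [71.2 75.1] [555.5 -44.7  99. ]
[328.3 197.6] [62.4 64.5] [ 560.7 -168.    99. ]
[311.9 318.5] [52.4 59.9] [ 544.8 -288.    99. ]
rim 471.3871513861649 292.295786356753 lug [567.43289376 317.69594024 100.        ] block [524.56530877 262.86545079  67.        ]
```

View pics/fit.png

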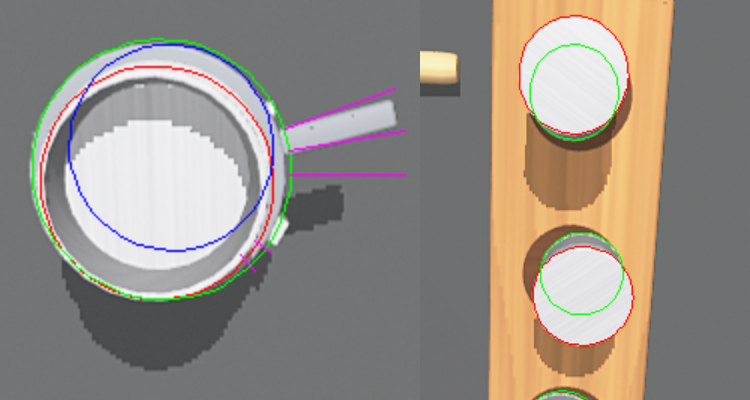

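The tins fit well. The mill axis is at about (471,292), the lug at about 14.5° and the block at about -29°. The stud is near +31°, so the lug starts partway and has about 44° left to turn. Now I'll grip the lug.

```bash
cat >> h.py <<'E'
def pose(th,r,z,m):
    t=np.radians(th); return [m[0]+r*np.cos(t),m[1]+r*np.sin(t),z],[180,0,(th+180+180)%360-180]
E
python3 - <<'E'
from h import *
m=np.load("mill.npy"); th=14.5
grip(45,20); p,a=pose(th,92,150,m); goto(p,a); p,_=pose(th,92,73,m); move_l(p)
f0=get_obs()["wrist_force"]; grip(0,20); o=get_obs()
print(o["t"],o["tcp_pos"],o["grip_width"],o["grip_force"],o["wrist_force"]-f0, f0)
E
```

```text
7.7083 [561.64291239 315.75001648  74.65989773] 11.570835569096628 24.233699440956116 [ 0.52499403 -0.39664434  3.45073936] [-0.30175392 -0.41414282 -0.1704873 ]
```

```bash
python3 - <<'E'
from h import *
m=np.load("mill.npy"); f0=np.array([-.3,-.4,-.2])
for th in list(range(10,-25,-6))+list(range(-24,-40,-1)):
    p,a=pose(th,92,73,m); move_l(p,a,speed=60); o=get_obs(); t=np.radians(th)
    f=o["wrist_force"]-f0; d=o["tcp_pos"][:2]-m
    ft=f[:2]@[-np.sin(t),np.cos(t)]; fr=f[:2]@[np.cos(t),np.sin(t)]
    print(th,"act",round(np.degrees(np.arctan2(d[1],d[0])),1),round(np.hypot(*d),1),"ft %.1f fr %.1f fz %.1f"%(ft,fr,f[2]),round(o["grip_width"],1),round(o["t"],2))
    if ft>15: break
E
```

```text
10 act 9.8 93.3 ft -1.7 fr 0.7 fz 5.8 11.7 7.97
4 act 3.8 93.4 ft -1.2 fr 0.6 fz 5.5 11.4 8.28
-2 act -2.2 93.5 ft -2.2 fr 0.4 fz 6.2 11.5 8.59
-8 act -8.2 93.6 ft -2.1 fr 1.8 fz 6.3 11.4 8.9
-14 act -14.2 93.7 ft -0.9 fr 1.0 fz 6.1 11.6 9.21
-20 act -20.2 93.8 ft -1.9 fr 1.9 fz 6.2 11.9 9.52
-24 act -24.1 93.8 ft -3.8 fr 2.3 fz 6.0 11.5 9.78
-25 act -25.0 93.8 ft -2.4 fr 2.7 fz 6.6 11.7 10.03
-26 act -25.9 93.9 ft -2.2 fr 3.3 fz 5.6 11.4 10.28
-27 act -26.9 93.9 ft -3.3 fr 2.5 fz 6.4 11.4 10.53
-28 act -27.9 93.9 ft -2.1 fr 2.6 fz 6.2 11.9 10.78
-29 act -28.9 93.9 ft -2.8 fr 3.4 fz 6.0 11.6 11.03
-30 act -29.7 93.9 ft -1.2 fr 2.3 fz 5.9 11.2 11.28
-31 act -29.8 93.9 ft 4.1 fr 4.3 fz 4.4 11.4 11.53
-32 act -29.9 93.9 ft 8.4 fr 3.6 fz 1.9 11.4 11.78
-33 act -30.0 94.0 ft 11.6 fr 3.7 fz -0.2 11.5 12.03
-34 act -30.1 93.7 ft 16.0 fr 2.4 fz -1.4 11.9 12.28
```

The lug met its stop at -30°, which agrees with the block. I'll release it, check with one picture, then weigh the near tin.

```bash
cat >> h.py <<'E'
TINS=dict(near=(555.5,-44.7),mid=(560.7,-168),far=(544.8,-288))
def fz(n=12):
    v=[]
    for _ in range(n): wait(0.03); v.append(get_obs()["wrist_force"])
    return np.mean(v,0)
def lift(k,Z=46):
    x,y=TINS[k]; grip(85,40); goto([x,y,175],[180,0,90]); b=fz(); move_l([x,y,Z],speed=150)
    grip(0,40); o=get_obs(); print(k,"grip",round(o["grip_width"],1),round(o["grip_force"],1),o["tcp_pos"].round(1),(o["wrist_force"]-b).round(1))
    move_l([x,y,Z+45],speed=80); wait(.3); f=fz(); o=get_obs()
    print(k,"lifted",o["tcp_pos"].round(1),"w",round(o["grip_width"],1),"df",(f-b).round(2),"t",round(o["t"],1))
def put(k,Z=46):
    x,y=TINS[k]; move_l([x,y,Z],speed=50); wait(.2); o=get_obs(); print(k,"down",o["tcp_pos"].round(1),o["wrist_force"].round(1))
    grip(85); move_l([x,y,175],speed=200)
E
python3 - <<'E'
from h import *
m=np.load("mill.npy")
grip(45); p,_=pose(-30,94,75,m); p[2]=190; move_l(p,speed=250)
goto([490,270,320],[180,0,90]); o=get_obs(); im=get_image("wrist"); C=cam("wrist",o)
im=im[:,:,::-1].copy(); crop=im[80:280,220:430]
cv2.imwrite("pics/locked.png",cv2.resize(crop,(630,600),interpolation=cv2.INTER_CUBIC)); print(o["t"])
lift("near")
E
```

```text
14.3
near grip 58.9 43.5 [556.7 -45.   47.5] [-1.5 -0.1  5.9]
near lifted [555.5 -44.7  91. ] w 59.4 df [-0.19 -0.03 -2.29] t 19.3
```

View pics/locked.png

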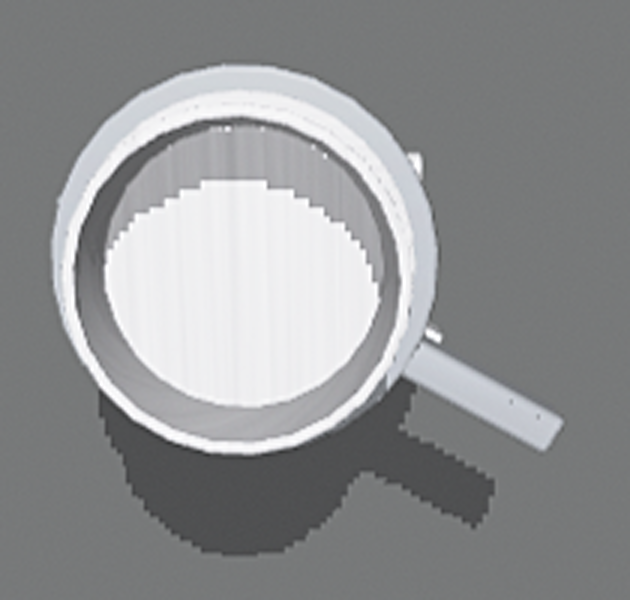

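The picture shows the lug over the block at (430,330), with the stud at (415,165), so the ring is locked. The near tin pulls about 2.3 N. I'll put it back and go on to the middle and far tins.

```bash
python3 - <<'E'
from h import *
TINS["near"]=(556.5,-45.0); put("near")
lift("mid"); 
w=get_obs()["grip_width"]; assert 56<w<63,w
E
```

```text
near down [555.6 -44.8  47.6] [-7.3  1.1 12.4]
mid grip 59.3 44.1 [ 561.8 -168.5   47.6] [-1.2 -0.   6.6]
mid lifted [ 560.7 -168.    91. ] w 58.8 df [ 0.01  0.14 -4.31] t 25.7
```

```bash
python3 - <<'E'
from h import *
TINS["mid"]=(561.3,-168.2); put("mid",47)
lift("far"); 
w=get_obs()["grip_width"]; assert 56<w<63,w
E
```

```text
mid down [ 560.4 -167.8   47.7] [-5.   1.4  4. ]
far grip 59.2 43.5 [ 545.9 -288.8   47.7] [-0.1 -0.5  4.9]
far lifted [ 544.8 -288.    91. ] w 59.2 df [ 0.17 -0.03 -1.1 ] t 32.1
```

The readings are about 0.23, 0.44 and 0.11 kg, so the middle tin is the heaviest. I'll put the far tin back, check where the tins stand, and regrasp the middle one.

```bash
python3 - <<'E'
from h import *
TINS["far"]=(545.4,-288.3); put("far",47)
goto([557,-160,340],[180,0,90]); wait(.3); o=get_obs(); im=get_image("wrist"); C=cam("wrist",o); print(o["t"])
g=cv2.cvtColor(im,7); cv2.imwrite("pics/after.png",im[:,:,::-1])
for s in((322,52),(329,197),(312,318)):
    m=np.zeros((482,642),np.uint8); cv2.floodFill(g.copy(),m,s,0,6,6,4|cv2.FLOODFILL_FIXED_RANGE|cv2.FLOODFILL_MASK_ONLY|(255<<8))
    m=cv2.morphologyEx(m[1:-1,1:-1],cv2.MORPH_OPEN,np.ones((5,5)))
    c=max(cv2.findContours(m,0,1)[0],key=cv2.contourArea); e=cv2.fitEllipse(cv2.convexHull(c)); print(np.round(e[0],1),np.round(e[1],1),back(e[0],99,C).round(1))
E
```

```text
far down [ 544.6 -287.8   47.8] [-3.4  2.9  6.4]
35.6333
[322.1  50.6] [71.2 75.7] [554.8 -44.4  99. ]
[327.8 197.8] [62.6 64.7] [ 559.6 -167.3   99. ]
[311.4 319.2] [52.8 59.4] [ 543.7 -287.4   99. ]
```

View pics/after.png

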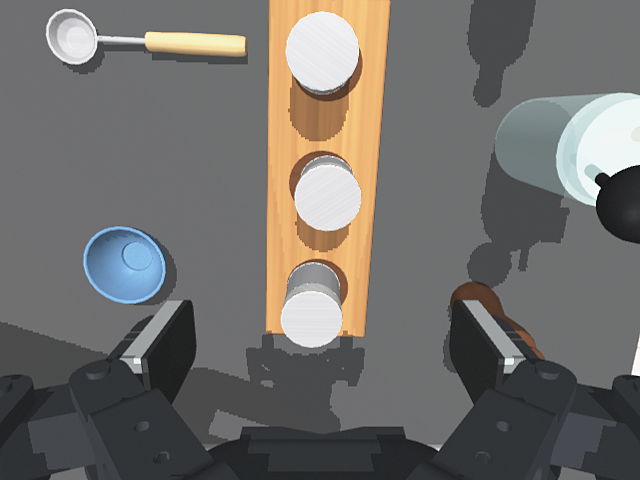

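All three tins stand within about 1 mm of where they were. The lids are at (322,51), (328,198) and (311,319). Now I'll carry the middle tin over the bowl.

```bash
python3 - <<'E'
from h import *
m=np.load("mill.npy"); TINS["mid"]=(560.2,-167.7); lift("mid")
x,y=TINS["mid"]; move_l([x,y,235],speed=120); move_l([m[0],m[1],235],speed=150); move_l([m[0],m[1],205],speed=60); wait(.6)
o=get_obs(); print(o["t"],o["tcp_pos"].round(1),o["ee_rot"].round(2),o["grip_width"],o["wrist_force"].round(2),abs(o["qvel"]).max())
a=get_image("scene");b=get_image("top")
cv2.imwrite("pics/final.png",np.hstack([cv2.resize(a[150:450,180:580],(800,600))[:, :400],cv2.resize(a[150:450,180:580],(800,600))[:,400:]])[:,:,::-1])
E
```

```text
mid grip 59.5 44.2 [ 561.1 -168.2   47.6] [-1.3  1.   5.7]
mid lifted [ 560.2 -167.7   91. ] w 59.2 df [-0.22  0.14 -4.31] t 39.8
45.6583 [471.4 292.3 205. ] [180.  -0.  90.] 59.40195274673525 [ 0.62  0.42 -4.63] 0.10733008295449993
```

View pics/final.png

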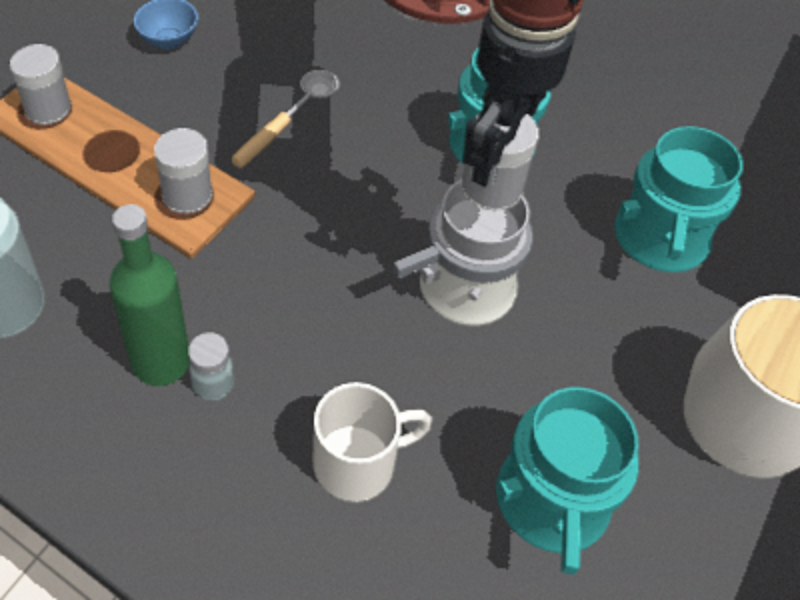

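The tin at (500,160) hangs upright and clear above the bowl. The lug is over its block at (428,270), and the other two tins are on the tray with nothing else disturbed. Handing in.

```bash
python3 -c "
from station import *
print(sign_off())"
```

```text
the job is handed in; nothing more can be done
None
```

I turned the ring to its stop with the lug over the locked mark, lifted the tins in order (about 0.23, 0.44 and 0.11 kg), and handed in at about 46 s with the heaviest, the middle one, held still and upright about 35 mm above the bowl; the other two are back within about 1 mm.

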